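Set the dose dial of a therapy unit and start it

TASK

With a fingertip against its upright post, gently turn the big dial on the therapy unit clockwise until its index mark lines up with the long, broad line of the scale ring around it, and only then press the round start button down and let go. Touch and push only: do not pinch the post, do not lift or shove the unit, and leave the scale ring and everything standing around where they are.

Things in the scene. Friction and masses are not known exactly. Their poses are not given: they have to be found in the camera images.
- unit: White flat-topped therapy unit, a box 240 (x) by 300 (y) by 60 mm high, about 3 kg, loose on rubber feet on the table. Origin: centre of its underside; x and y along its sides, z up; its flat top is at z 60 mm. On the top are the dial (axis at x 0, y -45 mm), a flat dark display (no use here) and the start button (x -35, y 105 mm).
- dial (a joint): Angle of the dial (rad): 0 when the index mark points to the unit's -x, growing as the dial turns clockwise seen from above; stops at 0 and 5.2. It turns stiffly against constant friction of 0.08 N m (about 2 N at the post) and stays where it is left. It starts at 0.2 to 1.0, always short of the target. Its black disc is 118 mm across and its flat face is 74 mm above the table.
- scale_ring (a joint): Angle of the white flat scale ring (176 mm across, 63 mm above the table) that lies around the dial, on the same axis, same zero and sense (0: long line towards the unit's -x). Somewhere from 1.5 to 3.7, and very stiff: it is not to be moved. The dial is set when joint dial equals this angle.
- dial_axis (a point): Point on the dial's axis, at the height of its face (74 mm above the table); turns with the dial: its -x is the direction of the index mark.
- index_mark (a point): Point at the outer end of the dial's index mark, a white radial line 4 mm wide and 30 mm long on the black dial face, diametrically opposite the post; 60 mm from the axis, at the height of the dial face.
- target_line (a point): Point at the inner end of the target line: of the black radial lines on the scale ring (short thin ones, 8 by 1.6 mm, every 15 degrees) it is the only long and broad one, 24 by 4 mm. 60 mm from the dial's axis, at the height of the dial face: the index mark point meets it when they line up.
- finger_post: Upright aluminium finger post on the dial, 14 mm in diameter (18 mm at its foot), 26 mm tall, its foot on the dial face and its top 100 mm above the table; 43 mm from the dial's axis, opposite the index mark. Origin: centre of its foot. To be pushed sideways with a fingertip, square to the radius; pushed askew it binds against the finger. More than 40 N counts as pinched or forced.
- start (a joint): Travel of the start button (m): 0 up, 0.006 fully down (about 4 N); it springs back. More than 0.004 counts as pressed.
- start_top (a point): Centre of the top of the start button: a round grey button 28 mm across in a black housing on top of the unit; it is pressed straight down.
- cap: Bystander: white cap, 30 mm across, 24 mm tall, standing loose on a far corner of the unit's top. Origin: centre of its underside.
- gel_bottle: Bystander: white bottle with a blue label, 64 mm across, 170 mm tall, on the table on the unit's -y side. Origin: centre of its underside.
- applicator: Bystander: black waisted hand applicator, 48 mm across, 138 mm tall, standing on the table on the unit's +y side. Origin: centre of its underside.
- carton_near: Bystander: white and blue carton, 30 by 140 by 60 mm high, on the table in front of the unit (robot's side). Origin: centre of its underside.
- carton_far: Bystander: like carton_near, on the table beyond the unit. Origin: centre of its underside.

How it is judged:
On the way, in this order (a step that is already met when the one before it is completed fails the run):
1. the dial's index mark is lined up with the long line and at rest (horizontal distance between index_mark and target_line below 0.0035 m and velocity of joint dial between -0.05 and 0.05 rad/s), for 0.3 s.
2. the start button is pressed down with the mark on the line (horizontal distance between index_mark and target_line below 0.0035 m and value of joint start above 0.004 m), for 0.05 s.
At the end, for the whole second after the job is handed in: The index mark point is within 3.5 mm of the target line point (about 3.3 degrees), the dial is at rest, the start button has been pressed and is up again, the unit and the target line lie within 15 mm of where they were and the five bystanders within 25 mm (all of step 1 and value of joint start below 0.0015 m and linear speed of unit below 0.01 m/s and distance of each of unit, target_line from where it was at the start of the episode below 0.015 m and distance of each of cap, gel_bottle, applicator, carton_near, carton_far from where it was at the start of the episode below 0.025 m); the robot touches nothing.
It fails at once if the start button is pressed while the mark is off the line (not (horizontal distance between index_mark and target_line below 0.0035 m) and value of joint start above 0.004 m).
It fails at once if the finger post is pinched or forced (more than 40 N) (contact force between the fingers and finger_post above 40 N).
It fails at once if the unit is lifted, tipped or shoved, or the scale ring turned (distance of any of unit, target_line from where it was at the start of the episode above 0.015 m or height (world z) of unit above 0.008 m or angle between unit's own z axis and vertical above 0.06 rad).
It fails at once if a bystander is moved, lifted or knocked over (distance of any of cap, gel_bottle, applicator, carton_near, carton_far from where it was at the start of the episode above 0.025 m or angle between any of cap, gel_bottle, applicator, carton_near, carton_far's own z axis and vertical above 0.35 rad).
It also fails if it takes over 64 s, if anything falls off the work surface, if the arm or the gripper's body presses on something with over 40 N, if the wrist force passes 120 N, or if a joint passes its speed limit or range.

ROBOT

A 7-joint arm with a two-finger parallel gripper is mounted at the origin on the work surface. World frame = base frame: x ahead of the robot, y to its left, z up, the work surface at z = 0. Lengths are in m, angles in rad, forces in N, time in s.
With the tool pointing down it reaches from about 0.4 to 0.85 m from the base axis. Payload 10.4 kg.
Tool frame: the origin (TCP) lies midway between the tips of the shut fingers; the grasp point (between the pads) lies 19 mm behind it; z points along the fingers, y is the line along which they close (so a half turn about z gives the same grasp; the last joint's range is limited). The gripper opens to 85 mm and grips with 20 to 120 N. Pads are 22 mm wide; open, the fingers measure 114 mm over their backs; the gripper's body (76 mm by 85 mm) begins 54 mm behind the grasp point. The pads swing forward as they close: fully open they stand 13 mm farther back than shut.
Start: joints at [-1.149, 0.332, -0.065, 1.46, 0.022, 1.35, -0.088], TCP at [0.269, 0.564, 0.231] pointing down, gripper open.
Joint ranges: [-2.6, 2.6], [-0.5, 2.12], [-1.47, 1.34], [0.16, 2.42], [-1.27, 4.41], [0.06, 2.06], [-2.6, 2.6]. Speed limits (rad/s): [2.22, 2.22, 2.79, 2.79, 3.14, 3.14, 3.14].

INTERFACE

Orientations are given as [roll, pitch, yaw] about the fixed x, y, z axes, in that order (R = Rz(yaw) Ry(pitch) Rx(roll)).
In Python, from bench import arm, capture gives the robot as it stands.
- The arm moves only by the tool drive_tool, never from a script. Its argument "series" is a list that holds one entry, the list of rows, each a list of 5 numbers: the shift along the world's x, y, z in m, then the turn about the world's z in rad, then the gripper's target within -1 to 1 (shut at 1, half-way at 0, fully open at -1). A call has 1 to 12 rows; each row is the pose to reach, as a shift and turn from the pose commanded when the call began; what a row does not reach only later rows make up. A row lasts 1/12 s, in which the tool goes at most 41.7 mm and 7.16 degrees, less where a joint would pass 70% of its speed; a pose out of reach is approached as far as the arm can. A call with a gripper value outside its range is refused whole. The fingers move at their own pace and stop on an object; the grip force is fixed at half the most. Time passes only in rows, so rows that repeat a pose let the fingers close. It gives the time, the measured TCP pose, the force, the opening and the grip force at its end, in the units of the state.
- arm.get_state(): the state, without advancing time (a new reading comes with each control period).
- capture(name): name is "scene" or "top" or "wrist"; returns a dict with "pixels" (480x640x3 uint8, blue, green, red), "depth" (480x640 float32, m along the optical axis (not along the pixel's ray), 0 where there is no reading), "intrinsics" (3x3 intrinsics, pixels), "pose" (4x4, takes a point from camera to world coordinates). Camera axes: x right, y down, z forward; pixel columns grow to the right and rows downward; lengths in m; the calibration is good to about 2 mm. The wrist camera is an equidistant fisheye: a pixel r from the principal point sees the ray r / f radians off the axis. A picture is of the moment at which its call begins.
- arm.finish_job(): hands the job in; it is judged then, once.
The state is a dict: "time": time; "q": joint angles; "dq": joint speeds; "joint_efforts": joint torques, N m; "tool_pos": TCP position; "ee_rot": TCP orientation; "force": force on the tool from outside, world axes, zero at the start; "moment": the same for the moment, N m; "finger_gap": finger opening in m; "gripper_force": force on a finger pad.
Only numpy, scipy, OpenCV 4.12 (cv2) and the standard library are available. Lean on these libraries where they do the work, as an engineer would, in place of code of your own. Each camera call takes 0.05 s, during which the arm holds its last target. There are 200 camera calls.

## Working session

There is one attempt and no reset: what is moved stays moved. The work goes in short steps, Python scripts to look and compute and a tool call to move; the robot and the scene stay as the last step left them, time stands still between calls to the robot, and variables do not carry over. Pictures are saved under pics/ and viewed, at most 10 in all, crops included, and the job is handed in when it is done.

Besides the shell and the picture viewer there is one more tool, called after "Call:" as a command line: name --argument value ..., lists and objects as JSON in quotes. drive_tool: Moves the arm, as the interface text tells. Its arguments: {"type":"object","properties":{"series":{"type":"array"}},"required":["series"]}

```bash
mkdir -p pics; python3 - <<'E'
from bench import arm, capture
import cv2, numpy as np, pickle
s=arm.get_state(); print(s)
for n in ("top","scene"):
    c=capture(n); cv2.imwrite(f"pics/{n}0.png",c["pixels"]); pickle.dump(c,open(n+"0.pkl","wb")); print(n,c["intrinsics"],c["pose"])
E
```

```text
{'time': 0.0, 'q': array([-1.14860298,  0.332895  , -0.06470076,  1.46095294,  0.0216421 ,
        1.34987665, -0.08851985]), 'dq': array([ 0.00109099,  0.00070538,  0.00126977, -0.00016775,  0.00022377,
       -0.00298192, -0.00097632]), 'joint_efforts': array([ 9.50131944e-04, -6.25453520e+01,  4.96442209e-02, -3.91592288e+01,
        1.61685131e-02,  9.67989065e-03,  1.27657833e-05]), 'tool_pos': array([0.26877613, 0.56384281, 0.23049594]), 'ee_rot': array([-3.14016134e+00,  1.06397368e-04,  2.69681074e+00]), 'force': array([-0.05452877, -0.30989728,  0.37004239]), 'moment': array([ 0.03539769,  0.02533119, -0.05421264]), 'gripper_force': 0.0, 'finger_gap': 0.08508062374142368}
top [[606.07912184   0.         312.56635163]
 [  0.         606.07912184 249.56286159]
 [  0.           0.           1.        ]] [[-0.00453479 -0.99560299  0.09356345  0.44441422]
 [-0.99991065  0.00333797 -0.0129441   0.03395272]
 [ 0.01257487 -0.09361379 -0.99552917  1.32170341]
 [ 0.          0.          0.          1.        ]]
scene [[512.65141154   0.         329.81196122]
 [  0.         512.65141154 238.14646204]
 [  0.           0.           1.        ]] [[ 0.79750689  0.39696804 -0.45431171  0.96937255]
 [ 0.60318433 -0.53999642  0.58700301 -0.50010791]
 [-0.01230526 -0.74217265 -0.67009577  0.67895019]
 [ 0.          0.          0.          1.        ]]
```

View pics/top0.png

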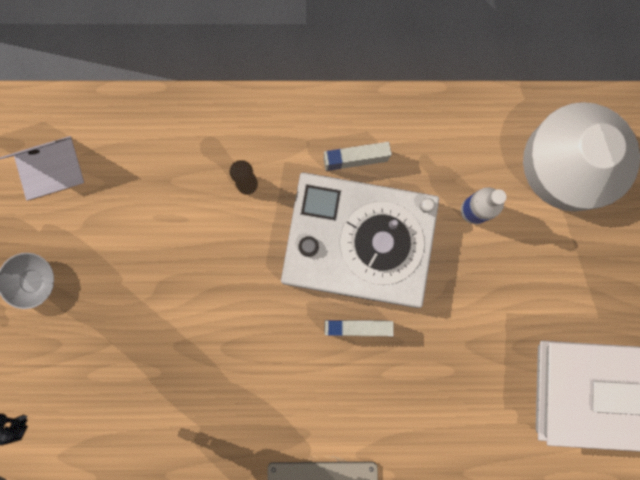

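View pics/scene0.png

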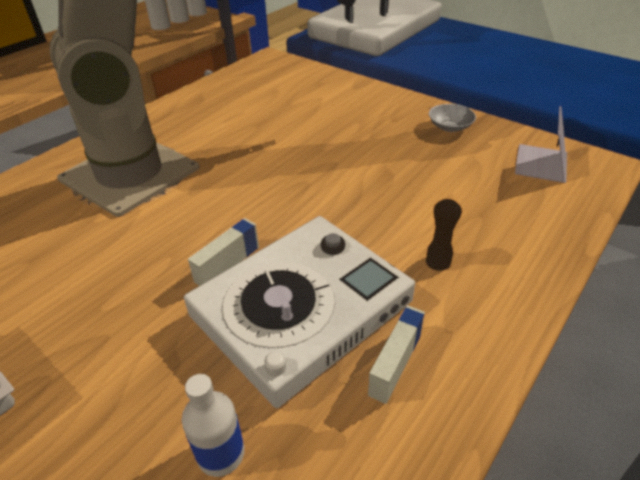

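The top view shows the dial centre near (382,242), the index mark pointing down-left to about (373,265) and the post near (393,225). The long line is near (352,225) and the button near (309,246). The scene view agrees with this layout.

```bash
cat > h.py <<'E'
import numpy as np, cv2
def cast(c,uv,z,fish=False):
    K,P=c["intrinsics"],c["pose"]; uv=np.atleast_2d(uv).astype(float)
    d=(uv-K[:2,2])/[K[0,0],K[1,1]]
    if fish:
        r=np.linalg.norm(d,axis=1,keepdims=True)+1e-12
        d=np.hstack([d/r*np.sin(r),np.cos(r)])
    else: d=np.hstack([d,np.ones((len(d),1))])
    w=d@P[:3,:3].T; t=(z-P[2,3])/w[:,2]
    return P[:3,3]+w*t[:,None]
def project(c,X,fish=False):
    K,P=c["intrinsics"],c["pose"]; p=(np.atleast_2d(X)-P[:3,3])@P[:3,:3]
    if fish:
        n=np.linalg.norm(p[:,:2],axis=1,keepdims=True)+1e-12
        d=p[:,:2]/n*np.arctan2(n,p[:,2:])
    else: d=p[:,:2]/p[:,2:]
    return d*[K[0,0],K[1,1]]+K[:2,2]
def radial(c,ctr,z,r0,r1,fish=False):
    "mean grey along the radius for each world azimuth (half degrees)"
    g=cv2.cvtColor(c["pixels"],cv2.COLOR_BGR2GRAY)
    a=np.radians(np.arange(0,360,.5)); r=np.arange(r0,r1,.001)
    A,R=np.meshgrid(a,r,indexing="ij")
    X=np.stack([ctr[0]+R*np.cos(A),ctr[1]+R*np.sin(A),0*A+z],-1).reshape(-1,3)
    m=project(c,X,fish).astype(np.float32).reshape(*A.shape,2)
    return np.degrees(a),cv2.remap(g,m,None,cv2.INTER_LINEAR).mean(1)
def peak(a,v,ex):
    "azimuth of the strongest peak of v, centroid within ex degrees"
    i=v.argmax(); d=(a-a[i]+180)%360-180; k=abs(d)<ex
    w=np.clip(v[k]-np.median(v[k])*.5-v.max()*.25,0,None)
    return a[i]+(w*d[k]).sum()/w.sum()
def blob(c,mask,near):
    cs,_=cv2.findContours(mask.astype(np.uint8),cv2.RETR_EXTERNAL,cv2.CHAIN_APPROX_NONE)
    cs=[k for k in cs if cv2.contourArea(k)>60]
    return min(cs,key=lambda k:np.hypot(*(np.array(cv2.minEnclosingCircle(k)[0])-near)))
E
python3 - <<'E'
from h import *; import pickle
c=pickle.load(open("top0.pkl","rb")); g=cv2.cvtColor(c["pixels"],cv2.COLOR_BGR2GRAY)
k=blob(c,g<90,(382,242)); e=cv2.fitEllipse(cv2.convexHull(k)); print("dial",e,cv2.contourArea(k)); ctr=cast(c,e[0],.074)[0]; print(ctr)
a,v=radial(c,ctr,.074,.03,.056); i=peak(a,v-np.median(v),8)
print("bright az",[(x,round(y)) for x,y in zip(a,v) if y>np.median(v)+30][::4])
a,v=radial(c,ctr,.063,.074,.084); t=peak(a,np.median(v)-v,6)
print("dark",[(x,round(y)) for x,y in zip(a,v) if y<np.median(v)-40])
print("index",i,"target",t)
b=blob(c,g<90,(309,246)); e=cv2.fitEllipse(b); print("button",e,cast(c,e[0],.075)[0])
u=(g>125)&(c["pixels"].min(2)>110); k=blob(c,u,(360,240)); r=cv2.minAreaRect(k); print("unit",r,cast(c,cv2.boxPoints(r),.06))
for n,p,z in (("cap",(427,204),.084),("bottle",(496,198),.17),("appl",(237,168),.138)): print(n,cast(c,p,z)[0])
d=c["depth"]; print(np.round(cast(c,[(309,246)],0),3), d[246,309],d[242,382],d[224,393],d[280,330])
cv2.imwrite("pics/crop.png",cv2.resize(c["pixels"][165:315,275:455],None,fx=4,fy=4,interpolation=cv2.INTER_CUBIC))
E
```

```text
dial ((382.482666015625, 242.15951538085938), (54.193634033203125, 55.0493278503418), 108.430908203125) 2136.5
[ 0.57660877 -0.12730805  0.074     ]
bright az [(np.float64(143.0), 91), (np.float64(145.0), 122), (np.float64(147.0), 154), (np.float64(149.0), 167), (np.float64(151.0), 155), (np.float64(153.0), 124), (np.float64(155.0), 92), (np.float64(323.50000000000006), 102), (np.float64(325.5), 113), (np.float64(327.5), 120), (np.float64(329.5), 122), (np.float64(331.5), 119), (np.float64(333.5), 114), (np.float64(335.5), 106), (np.float64(337.5), 97)]
dark [(np.float64(57.00000000000001), 160), (np.float64(57.5), 147), (np.float64(58.00000000000001), 137), (np.float64(58.5), 132), (np.float64(59.00000000000001), 133), (np.float64(59.5), 139), (np.float64(59.99999999999999), 150), (np.float64(60.5), 164)]
index 149.04344946837864 target 58.676051882315726
button ((308.35992431640625, 246.14959716796875), (18.35012435913086, 18.67378044128418), 114.71650695800781) [0.56869988 0.02640662 0.075     ]
unit ((360.3353271484375, 239.08367919921875), (146.12924194335938, 114.80528259277344), 9.926246643066406) [[ 0.49334848  0.08875159  0.06      ]
 [ 0.73235605  0.04706437  0.06      ]
 [ 0.67767733 -0.25713152  0.06      ]
 [ 0.43986071 -0.21005611  0.06      ]]
cap [ 0.65471481 -0.21956794  0.084     ]
bottle [ 0.65150588 -0.3358268   0.17      ]
appl [0.7186823  0.16774468 0.138     ]
[[0.577 0.025 0.   ]] 1.2396469 1.2535405 1.2355332 1.2625266
```

View pics/crop.png

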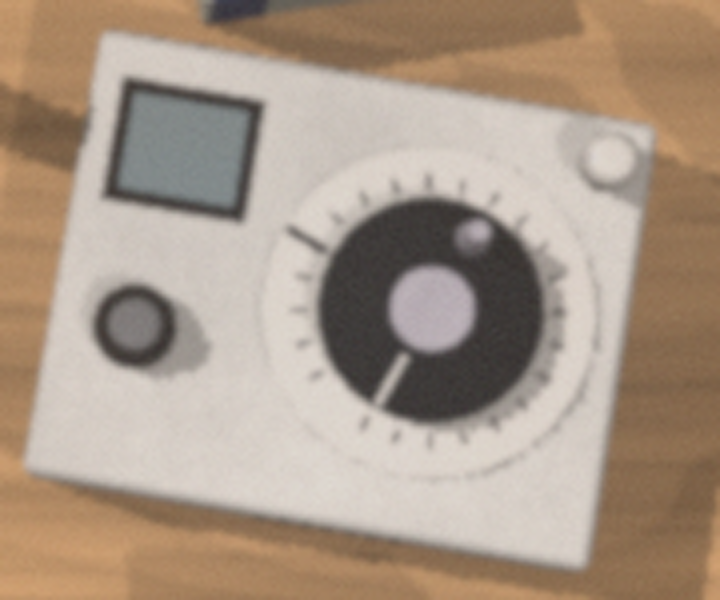

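Call:
drive_tool --series '[[[0.04,-0.08,0,0,1],[0.08,-0.15,0,0,1],[0.12,-0.22,0,0,1],[0.16,-0.3,0,0,1],[0.2,-0.37,0,0,1],[0.24,-0.44,0,0,1],[0.28,-0.52,0,-0.05,1],[0.32,-0.6,0,-0.095,1],[0.362,-0.683,0,-0.095,1],[0.362,-0.683,0,-0.095,1],[0.362,-0.683,0,-0.095,1],[0.362,-0.683,0,-0.095,1]]]'

```text
time: 1.1
tool_pos: [0.5044, 0.1209, 0.2313]
ee_rot: [3.141, -0.0, 2.602]
force: [0.6, 1.2, 0.1]
finger_gap: 0.0003
gripper_force: 0.0
```

Call:
drive_tool --series '[[[0.127,-0.24,0,0,1],[0.127,-0.24,0,0,1],[0.127,-0.24,0,0,1],[0.127,-0.24,0,0,1],[0.127,-0.24,0,0,1],[0.127,-0.24,0,0,1],[0.127,-0.24,0,0,1],[0.127,-0.24,0,0,1],[0.127,-0.24,0,0,1],[0.127,-0.24,0,0,1],[0.127,-0.24,0,0,1]]]'

```text
time: 2.02
tool_pos: [0.631, -0.1153, 0.2312]
ee_rot: [3.141, -0.001, 2.604]
force: [0.3, 0.1, -0.3]
finger_gap: -0.0002
gripper_force: 0.0
```

```bash
python3 - <<'E'
from bench import arm, capture
import cv2, pickle
s=arm.get_state(); print(s["tool_pos"],s["ee_rot"],s["q"])
c=capture("wrist"); pickle.dump(c,open("w1.pkl","wb")); cv2.imwrite("pics/w1.png",c["pixels"]); print(c["intrinsics"],c["pose"])
E
```

```text
[ 0.63095684 -0.11528639  0.23122511] [ 3.14087192e+00 -7.26975154e-04  2.60381609e+00] [-0.24687871  0.38874947  0.47789311  1.43725703 -0.18019252  1.35933266
  1.27137938]
[[371.64829954   0.         318.80297612]
 [  0.         371.64829954 245.84794325]
 [  0.           0.           1.        ]] [[ 5.13453404e-01  8.25943191e-01  2.32773383e-01  5.72659640e-01]
 [ 8.58117398e-01 -4.94317602e-01 -1.38869147e-01 -7.99282245e-02]
 [ 3.65954362e-04  2.71049726e-01 -9.62565277e-01  3.73432204e-01]
 [ 0.00000000e+00  0.00000000e+00  0.00000000e+00  1.00000000e+00]]
```

View pics/w1.png

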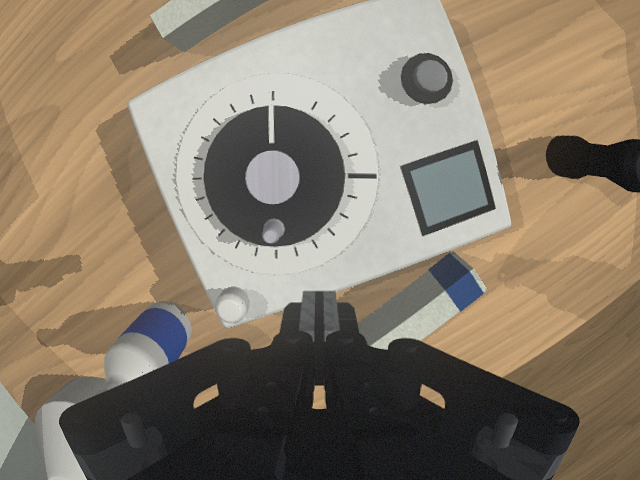

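The wrist view shows the dial at (273,177), the index mark up at (271,105), the long line to the right at (375,176) and the post at (273,232). The shut tips are at (320,295), about 16 mm across.

```bash
cat >> h.py <<'E'
def dial(c,near,ctr=None):
    g=cv2.cvtColor(c["pixels"],cv2.COLOR_BGR2GRAY)
    if ctr is None:
        k=blob(c,g<90,near)[:,0,:].astype(float); p=cast(c,k,.074,True)[:,:2]
        p=cv2.convexHull(p.astype(np.float32))[:,0].astype(float)
        A=np.c_[2*p,np.ones(len(p))]; s=np.linalg.lstsq(A,(p**2).sum(1),rcond=None)[0]; ctr=s[:2]; print("ctr",ctr,"r",np.sqrt(s[2]+ctr@ctr))
    a,v=radial(c,ctr,.074,.033,.056,True); i=peak(a,v-np.median(v),8)
    a,v=radial(c,ctr,.063,.074,.083,True); t=peak(a,np.median(v)-v,6)
    print("index",i,"target",t,"cw left",i-t); return ctr
E
python3 - <<'E'
from h import *; import pickle
c=pickle.load(open("w1.pkl","rb")); C=dial(c,(273,177))
g=cv2.cvtColor(c["pixels"],cv2.COLOR_BGR2GRAY)
print("post top",cast(c,(273,226),.1,True)); print("button",cast(c,(431,75),.08,True))
for u in ((301,293),(338,293)): print("tip",cast(c,u,.231,True))
for p in ((273,232),(431,75),(420,90),(380,120)):print(p,c["depth"][p[1],p[0]])
E
```

```text
ctr [ 0.57581778 -0.12565956] r 0.05787252246398285
index 149.7569764536383 target 59.01484555094514 cw left 90.74213090269315
post top [[ 0.60756258 -0.14112683  0.1       ]]
button [[0.56794787 0.02750159 0.08      ]]
tip [[ 0.62077175 -0.11727628  0.231     ]]
tip [[ 0.62867107 -0.10408423  0.231     ]]
(273, 232) 0.28166428
(431, 75) 0.26421723
(420, 90) 0.27912864
(380, 120) 0.2966588
```

Call:
drive_tool --series '[[[-0.005,-0.008,-0.03,0,1],[-0.005,-0.008,-0.06,0,1],[-0.005,-0.008,-0.09,0,1],[-0.005,-0.008,-0.11,0,1],[-0.005,-0.008,-0.11,0,1],[-0.005,-0.008,-0.11,0,1]]]'

```text
time: 2.57
tool_pos: [0.6257, -0.1239, 0.1213]
ee_rot: [-3.141, -0.001, 2.603]
force: [0.7, 0.1, 0.6]
finger_gap: 0.0002
gripper_force: 0.0
```

Call:
drive_tool --series '[[[0.0,-0.001,-0.02,0,1],[0.0,-0.001,-0.038,0,1],[0,-0.001,-0.038,0,1],[0,-0.001,-0.038,0,1]]]'

```text
time: 2.9
tool_pos: [0.6266, -0.1257, 0.0848]
ee_rot: [3.141, 0.001, 2.602]
force: [0.5, -0.7, 0.3]
finger_gap: -0.0004
gripper_force: 0.0
```

```bash
python3 - <<'E'
from bench import arm
import numpy as np
s=arm.get_state(); p=s["tool_pos"]; print(p,s["ee_rot"],s["force"])
C=np.array([.576,-.1265]); d=p[:2]-C
for t in (4,8,12,16,20,24,28,32,36,40,44,48,52,56,60,64,68,72,76,80,84,88,92,96,100):
    a=-np.radians(t); q=C+np.array([[np.cos(a),-np.sin(a)],[np.sin(a),np.cos(a)]])@d-p[:2]; print(t,np.round(q,4),round(a,3))
E
```

```text
[ 0.62659423 -0.12566807  0.08479487] [3.14101050e+00 7.04181500e-04 2.60233631e+00] [ 0.52058301 -0.69798077  0.34728951]
4 [-0.0001 -0.0035] -0.07
8 [-0.0004 -0.007 ] -0.14
12 [-0.0009 -0.0105] -0.209
16 [-0.0017 -0.014 ] -0.279
20 [-0.0028 -0.0174] -0.349
24 [-0.004  -0.0207] -0.419
28 [-0.0055 -0.0238] -0.489
32 [-0.0072 -0.0269] -0.559
36 [-0.0092 -0.0299] -0.628
40 [-0.0113 -0.0327] -0.698
44 [-0.0136 -0.0354] -0.768
48 [-0.0161 -0.0379] -0.838
52 [-0.0188 -0.0402] -0.908
56 [-0.0216 -0.0423] -0.977
60 [-0.0246 -0.0442] -1.047
64 [-0.0277 -0.0459] -1.117
68 [-0.0309 -0.0474] -1.187
72 [-0.0342 -0.0487] -1.257
76 [-0.0375 -0.0497] -1.326
80 [-0.041  -0.0505] -1.396
84 [-0.0445 -0.0511] -1.466
88 [-0.048  -0.0514] -1.536
92 [-0.0515 -0.0514] -1.606
96 [-0.0551 -0.0512] -1.676
100 [-0.0586 -0.0508] -1.745
```

Call:
drive_tool --series '[[[-0.002,-0.003,0,0,1],[-0.0045,-0.007,0,0,1],[-0.0045,-0.007,0,0,1],[-0.0045,-0.007,0,0,1]]]'

```text
time: 3.23
tool_pos: [0.622, -0.1336, 0.0846]
ee_rot: [3.141, 0.002, 2.601]
force: [0.1, 0.8, 0.2]
finger_gap: 0.0002
gripper_force: 0.1
```

```bash
cat > arc.py <<'E'
from bench import arm
import numpy as np,sys
s=arm.get_state(); p=s["tool_pos"]; print(p,s["ee_rot"],s["force"])
C=np.array([.576,-.1265]); d=p[:2]-C; print(d)
for t in map(float,sys.argv[1:]):
    a=-np.radians(t); q=C+np.array([[np.cos(a),-np.sin(a)],[np.sin(a),np.cos(a)]])@d-p[:2]; print(t,np.round(q,4),round(a,3))
E
python3 arc.py 4 8 12 16 20 24 28 32 36 40 44
```

```text
[ 0.62204287 -0.13360266  0.08459771] [3.14072290e+00 1.60624634e-03 2.60104799e+00] [0.09742268 0.75183381 0.24865784]
[ 0.04604287 -0.00710266]
4.0 [-0.0006 -0.0032] -0.07
8.0 [-0.0014 -0.0063] -0.14
12.0 [-0.0025 -0.0094] -0.209
16.0 [-0.0037 -0.0124] -0.279
20.0 [-0.0052 -0.0153] -0.349
24.0 [-0.0069 -0.0181] -0.419
28.0 [-0.0087 -0.0208] -0.489
32.0 [-0.0108 -0.0233] -0.559
36.0 [-0.013  -0.0257] -0.628
40.0 [-0.0153 -0.0279] -0.698
44.0 [-0.0179 -0.03  ] -0.768
```

Call:
drive_tool --series '[[[-0.0006,-0.0032,0,-0.07,1],[-0.0014,-0.0063,0,-0.14,1],[-0.0025,-0.0094,0,-0.209,1],[-0.0037,-0.0124,0,-0.279,1],[-0.0052,-0.0153,0,-0.349,1],[-0.0069,-0.0181,0,-0.419,1],[-0.0087,-0.0208,0,-0.489,1],[-0.0108,-0.0233,0,-0.559,1],[-0.013,-0.0257,0,-0.628,1],[-0.0153,-0.0279,0,-0.698,1],[-0.0153,-0.0279,0,-0.698,1]]]'

```text
time: 4.15
tool_pos: [0.6065, -0.1614, 0.084]
ee_rot: [3.141, 0.001, 1.9]
force: [1.0, 0.4, 0.9]
finger_gap: -0.0002
gripper_force: 0.6
```

```bash
python3 arc.py 4 8 12 16 20 24 28 32 36 40 44; python3 - <<'E'
from bench import capture
from h import *; import pickle
c=capture("wrist"); pickle.dump(c,open("w2.pkl","wb")); cv2.imwrite("pics/w2.png",c["pixels"])
print(project(c,[.576,-.1265,.074],True)); dial(c,None,np.array([.576,-.1265]))
c=capture("top"); pickle.dump(c,open("t2.pkl","wb")); C=[.5766,-.1273]
a,v=radial(c,C,.074,.03,.056); print("top index",peak(a,v-np.median(v),8))
E
```

```text
[ 0.60649816 -0.16141616  0.08398513] [3.14059014e+00 6.54033850e-04 1.89999435e+00] [1.01510688 0.38917712 0.85508578]
[ 0.03049816 -0.03491616]
4.0 [-0.0025 -0.002 ] -0.07
8.0 [-0.0052 -0.0039] -0.14
12.0 [-0.0079 -0.0056] -0.209
16.0 [-0.0108 -0.0071] -0.279
20.0 [-0.0138 -0.0083] -0.349
24.0 [-0.0168 -0.0094] -0.419
28.0 [-0.02   -0.0102] -0.489
32.0 [-0.0231 -0.0109] -0.559
36.0 [-0.0263 -0.0113] -0.628
40.0 [-0.0296 -0.0114] -0.698
44.0 [-0.0328 -0.0114] -0.768
[[274.72190342 206.42596465]]
index 105.60022623927604 target 304.7321700523993 cw left -199.13194381312326
top index 104.73876479413236
```

View pics/w2.png

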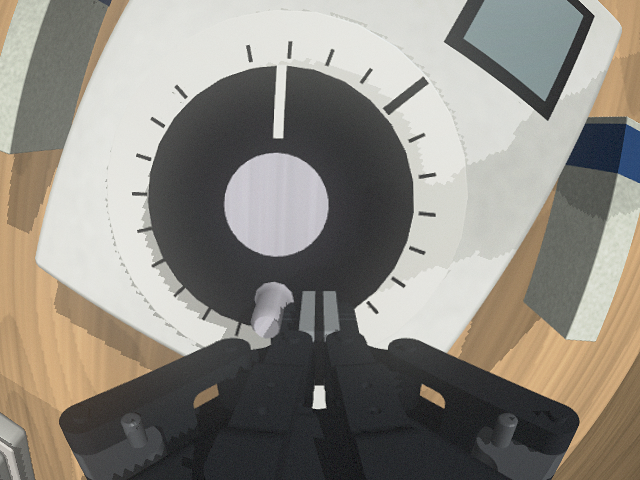

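The index mark now points to (280,67), the long line is at (405,95) and the post touches the finger at (270,310). The push works cleanly, with about 46° left.

Call:
drive_tool --series '[[[-0.0025,-0.002,0,-0.07,1],[-0.0052,-0.0039,0,-0.14,1],[-0.0079,-0.0056,0,-0.209,1],[-0.0108,-0.0071,0,-0.279,1],[-0.0138,-0.0083,0,-0.349,1],[-0.0168,-0.0094,0,-0.419,1],[-0.02,-0.0102,0,-0.489,1],[-0.0231,-0.0109,0,-0.559,1],[-0.0263,-0.0113,0,-0.628,1],[-0.0284,-0.0114,0,-0.672,1],[-0.0284,-0.0114,0,-0.672,1],[-0.0284,-0.0114,0,-0.672,1]]]'

```text
time: 5.25
tool_pos: [0.5779, -0.1722, 0.0833]
ee_rot: [-3.141, 0.0, 1.235]
force: [0.0, -0.9, 0.5]
finger_gap: -0.0002
gripper_force: 0.4
```

```bash
python3 arc.py 1 2 3 4 5 6 7 8; cat >> h.py <<'E'
def left(c):
    C=np.array([.576,-.1265])
    a,v=radial(c,C,.074,.033,.056,True); k=(a>35)&(a<160); v=v-np.median(v); i=peak(a[k],v[k],8)
    for _ in range(2):
        a,v=radial(c,C,.063,.074,.083,True); k=(a>49)&(a<69); v=np.median(v[k])-v; t=peak(a[k],v[k],6)
    print("index",i,"target",t,"left",i-t)
E
python3 - <<'E'
from bench import capture
from h import *; import pickle
left(pickle.load(open("w2.pkl","rb")))
c=capture("wrist"); pickle.dump(c,open("w3.pkl","wb")); left(c); cv2.imwrite("pics/w3.png",c["pixels"])
c=capture("top"); C=[.5766,-.1273]
a,v=radial(c,C,.074,.03,.056); k=(a>35)&(a<160); print("top index",peak(a[k],v[k]-np.median(v),8))
E
```

```text
[ 0.57790586 -0.17216967  0.0833478 ] [-3.14144107e+00  9.89270954e-05  1.23498663e+00] [ 0.01134652 -0.89069242  0.5210923 ]
[ 0.00190586 -0.04566967]
1.0 [-0.0008 -0.    ] -0.017
2.0 [-0.0016 -0.    ] -0.035
3.0 [-0.0024 -0.    ] -0.052
4.0 [-0.0032 -0.    ] -0.07
5.0 [-0.004  0.   ] -0.087
6.0 [-0.0048  0.0001] -0.105
7.0 [-0.0056  0.0001] -0.122
8.0 [-0.0064  0.0002] -0.14
index 105.60022623927604 target 59.39047125841533 left 46.20975498086071
index 67.106031090122 target 59.419071573559265 left 7.686959516562737
top index 65.57399820495222
```

View pics/w3.png

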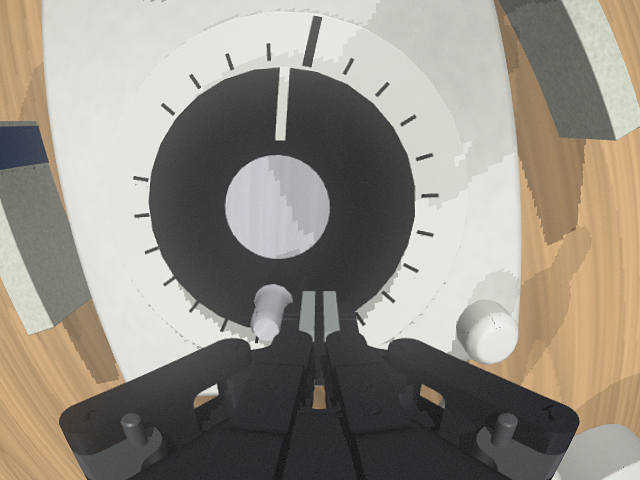

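The index mark is at (284,67) and the long line at (310,45), so about 7.3° is left.

Call:
drive_tool --series '[[[-0.0016,0,0,-0.035,1],[-0.0032,0,0,-0.07,1],[-0.0048,0.0001,0,-0.105,1],[-0.0056,0.0001,0,-0.122,1],[-0.0056,0.0001,0,-0.122,1],[-0.0056,0.0001,0,-0.122,1],[-0.0056,0.0001,0,-0.122,1]]]'

```text
time: 5.93
tool_pos: [0.5724, -0.1722, 0.0833]
ee_rot: [3.142, 0.0, 1.111]
force: [1.5, -0.9, -0.7]
finger_gap: 0.0
gripper_force: 0.7
```

```bash
python3 - <<'E'
from bench import capture
from h import *; import pickle
c=capture("wrist"); left(c); cv2.imwrite("pics/w4.png",c["pixels"])
c=capture("top"); C=[.5766,-.1273]
a,v=radial(c,C,.074,.03,.056); k=(a>35)&(a<160); print("top index",peak(a[k],v[k]-np.median(v),8))
E
```

```text
index 60.38969362336466 target 59.40085647547366 left 0.9888371478909974
top index 58.842266202327366
```

View pics/w4.png

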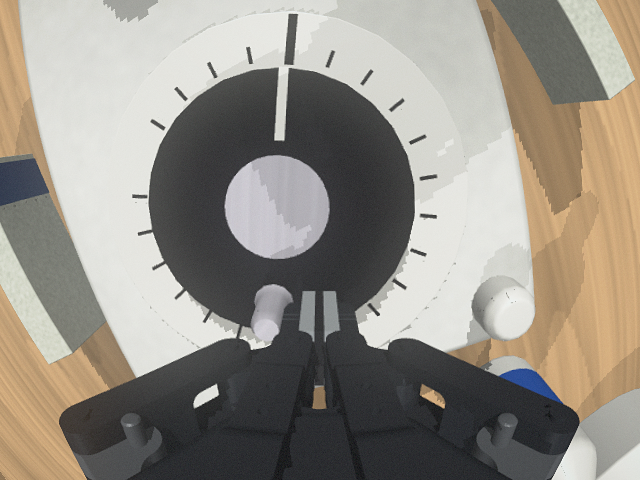

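The index mark (284,68) nearly meets the long line (290,64). The wrist reading leaves about 1° and the top reading about 0.2°. I'll nudge it half a millimetre, then retreat backwards and up.

Call:
drive_tool --series '[[[-0.0005,0,0,-0.01,1],[-0.0005,0,0,-0.01,1],[-0.0005,0,0,-0.01,1],[0.005,0.0,0,-0.01,1],[0.012,0,0,-0.01,1],[0.012,0,0.03,-0.01,1],[0.012,0,0.06,-0.01,1],[0.012,0,0.09,-0.01,1],[0.012,0,0.12,-0.01,1],[0.012,0,0.12,-0.01,1],[0.012,0,0.12,-0.01,1]]]'

```text
time: 6.95
tool_pos: [0.5855, -0.1722, 0.2048]
ee_rot: [3.139, -0.001, 1.1]
force: [0.3, -0.7, -1.0]
finger_gap: 0.0001
gripper_force: 0.0
```

```bash
python3 - <<'E'
from bench import capture,arm
from h import *; import pickle
print(arm.get_state()["tool_pos"])
c=capture("wrist"); left(c); cv2.imwrite("pics/w5.png",c["pixels"])
C=[.5766,-.1273]; c=capture("top")
a,v=radial(c,C,.074,.03,.056); k=(a>35)&(a<160); print("top index",peak(a[k],v[k]-np.median(v),8))
a,v=radial(c,C,.063,.074,.084); k=(a>49)&(a<69); print("top target",peak(a[k],np.median(v[k])-v[k],6))
E
```

```text
[ 0.58553096 -0.1722328   0.20484781]
index 59.78963663581928 target 59.41874033459862 left 0.370896301220661
top index 58.28276671462103
top target 58.67763787057699
```

View pics/w5.png

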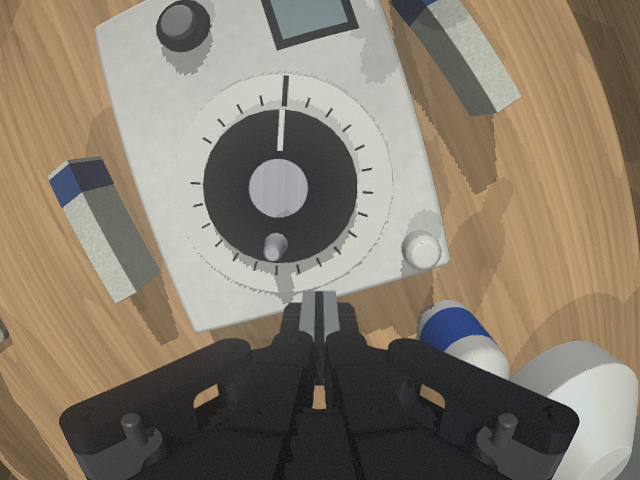

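The wrist view shows the mark (281,130) and the long line (285,90) in line, and both cameras agree to within 0.4°. Next is the button.

Call:
drive_tool --series '[[[-0.003,0.04,0,0,1],[-0.007,0.08,0,0,1],[-0.01,0.12,0,0,1],[-0.014,0.16,0,0,1],[-0.0175,0.199,0,0,1],[-0.0175,0.199,-0.03,0,1],[-0.0175,0.199,-0.06,0,1],[-0.0175,0.199,-0.09,0,1],[-0.0175,0.199,-0.105,0,1],[-0.0175,0.199,-0.105,0,1],[-0.0175,0.199,-0.105,0,1]]]'

```text
time: 7.97
tool_pos: [0.566, 0.0266, 0.0973]
ee_rot: [-3.14, 0.002, 1.1]
force: [0.9, -1.0, 0.2]
finger_gap: 0.0001
gripper_force: 0.0
```

```bash
python3 - <<'E'
from bench import arm
from h import *; import pickle
for n,f,B in (("top0",0,(308,246)),("w1",1,(431,76))):
    c=pickle.load(open(n+".pkl","rb")); d=np.median(c["depth"][B[1]-2:B[1]+3,B[0]-2:B[0]+3])
    zs=np.linspace(.05,.11,601); X=np.vstack([cast(c,B,z,bool(f)) for z in zs]); dep=((X-c["pose"][:3,3])@c["pose"][:3,:3])[:,2]
    print(n,X[abs(dep-d).argmin()])
s=arm.get_state(); print(s["tool_pos"],s["force"])
E
```

```text
top0 [0.56814359 0.0271969  0.0837    ]
w1 [0.56868929 0.02647753 0.0816    ]
[0.56596402 0.02655276 0.09727796] [ 0.85638549 -0.96829917  0.19526316]
```

Call:
drive_tool --series '[[[0.002,0,-0.006,0,1],[0.002,0,-0.012,0,1],[0.002,0,-0.015,0,1],[0.002,0,-0.017,0,1],[0.002,0,-0.018,0,1],[0.002,0,-0.019,0,1],[0.002,0,-0.02,0,1],[0.002,0,-0.02,0,1],[0.002,0,-0.02,0,1]]]'

```text
time: 8.72
tool_pos: [0.569, 0.0269, 0.0786]
ee_rot: [3.141, -0.0, 1.1]
force: [-0.3, 1.2, 3.6]
finger_gap: 0.0002
gripper_force: 1.3
```

Call:
drive_tool --series '[[[0,0,-0.001,0,1],[0,0,-0.002,0,1],[0,0,-0.003,0,1],[0,0,-0.003,0,1],[0,0,-0.003,0,1]]]'

```text
time: 9.13
tool_pos: [0.5691, 0.0269, 0.076]
ee_rot: [3.141, -0.001, 1.1]
force: [-4.2, 0.2, 10.7]
finger_gap: 0.0002
gripper_force: 5.7
```

The force has risen to 10.7 N, past the 4 N spring, so the button is bottomed. I'll retract.

Call:
drive_tool --series '[[[0,0,0.01,0,1],[0,0,0.04,0,1],[0,0,0.08,0,1],[0,0,0.12,0,1],[0,0,0.15,0,1],[0,0,0.15,0,1],[0,0,0.15,0,1],[0,0,0.15,0,1]]]'

```text
time: 9.8
tool_pos: [0.5684, 0.0269, 0.2249]
ee_rot: [-3.141, 0.0, 1.1]
force: [0.4, 0.0, -0.0]
finger_gap: 0.0005
gripper_force: 0.0
```

```bash
python3 - <<'E'
from bench import capture,arm
from h import *
c=capture("wrist"); left(c); print(arm.get_state()["tool_pos"]); print(arm.finish_job())
E
```

```text
index 59.95321584198969 target 59.57050394076904 left 0.38271190122064525
[0.56811341 0.02688819 0.22430624]
the job is handed in; nothing more can be done
None
```

I turned the dial until its index mark was within about 0.4° of the long line, then pressed the start button to its stop, released it and handed the job in at about 10 s; the hand-in returned no verdict.

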